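# Loosen the left-hand wing nut of the large lapping disc

## Task

The large lapping disc is due for a change: loosen the winged nut that holds it by at least 60 degrees (a sixth of a turn) and let go of it. That nut has a left-hand thread, so do not tighten it by turning it the usual way. Leave the nut of the small disc as it is.

Things in the scene. Friction and masses are not known exactly. Their poses are not given: they have to be found in the camera images.
- big_nut (a joint): Angle (rad) of the winged nut in the middle of the LARGE lapping disc (steel, 164 mm across). Left-hand thread: the value GROWS turning CLOCKWISE seen from above (loosening), shrinks anticlockwise (tightening; dead stop at 0). It starts at 0.30 to 0.45 and turns up to 3.0. Steady friction, about 0.12 N m; the nut stays where it is left and does not rise noticeably.
- big_wing (a point): Grip point of that nut: on its upright axis at the wing's middle height, 32 mm above the disc, 116 mm above the bench. Dark steel: flange 38 mm across, 6 mm high; neck 24 mm across up to 22 mm; above it an upright flat wing 68 mm long, 12 mm thick, 20 to 44 mm above the disc. x along the wing's length, y across its thickness, z up; axes turn with the nut.
- small_nut (a joint): Angle (rad) of the identical winged nut in the middle of the SMALL lapping disc (steel, 104 mm across); ordinary thread: the value grows turning anticlockwise seen from above. It starts at 0.30 to 0.45. To be left alone.
- small_wing (a point): The matching point and axes on the small disc's nut. Each disc (fixed, top face 84 mm above the bench) lies on its own fixed round cream housing, 190 mm across, 70 mm high, with a switch box 18 mm out from its side. The two machines stand side by side in front of the robot, either one on the left.
Mind the look-alikes: they are no part of the job. What is shaped like the part that bears small_nut but blue or brown is not meant.

How it is judged:
By the outcome, as a careful person would: the job done as asked, in the order asked, and still so for the second after the job is handed in, with the robot touching nothing.
It also fails if it takes over 29 s, if anything falls off the work surface, if the arm or the gripper's body presses on something with over 40 N, if the wrist force passes 120 N, or if a joint passes its speed limit or range.

## Robot

A 6-joint arm with a two-finger parallel gripper is mounted at the origin on the work surface. World frame = base frame: x ahead of the robot, y to its left, z up, the work surface at z = 0. Lengths are in mm, angles in rad, forces in N, time in s.
With the tool pointing down it reaches from about 275 to 1000 mm from the base axis. Payload 8.4 kg.
Tool frame: the origin (TCP) lies midway between the tips of the shut fingers; the grasp point (between the pads) lies 19 mm behind it; z points along the fingers, y is the direction in which the jaws open and shut (so a half turn about z gives the same grasp; the last joint's range is limited). The gripper opens to 85 mm and grips with 20 to 120 N. Pads are 22 mm wide; open, the fingers measure 114 mm over their backs; the gripper's body (76 mm by 85 mm) begins 54 mm behind the grasp point. The pads swing forward as they close: fully open they stand 13 mm farther back than shut.
Start: joints at [-0.002, 0.353, 1.633, -0, 1.155, -0.002], TCP at [625.002, -0, 231.281] pointing down, gripper open.
Joint ranges: [-2.63, 2.63], [-0.92, 2.1], [0.06, 2.66], [-1.3, 4.44], [0, 2.69], [-3.02, 3.02]. Speed limits (rad/s): [2.22, 2.22, 2.79, 3.14, 3.14, 3.14].

## Interface

Orientations are given as [roll, pitch, yaw] about the fixed x, y, z axes, in that order (R = Rz(yaw) Ry(pitch) Rx(roll)).
In Python, from rig import r gives the robot as it stands. The module is installed in compiled form; this text tells all that it offers.
- The arm moves only by the tool drive_tool, never from a script. Its argument "moves" is a list of rows, each a list of 3 entries, a list of its own where there are three numbers: the closure, from 0 (fully open) to 1 (shut), then the shift along the tool's x, y, z in cm, then the turn about the tool's z in degrees. In form: [[claw, [dx, dy, dz], roll], ...]. A call has 1 to 12 rows; each row is the pose to reach, as a shift and turn from the pose measured when the call began, along the tool's axes at that moment; what a row does not reach only later rows make up. A row lasts 1/8 s, in which the tool goes at most 62.5 mm and 10.7 degrees, less where a joint would pass 70% of its speed; a pose out of reach is approached as far as the arm can. A call with a gripper value outside its range is refused whole. The fingers move at their own pace and stop on an object; "grip_force" is the grip in N (left out, the last holds). Time passes only in rows, so rows that repeat a pose let the fingers close. It gives the time, the measured TCP pose, the force and the opening at its end, in the units of the state.
- r.sense(): the state, without advancing time (a new reading comes with each control period).
- r.grab_frame(name): name is "scene" or "side" or "wrist"; returns a dict with "color" (420x560x3 uint8, red, green, blue), "fx", "fy", "cx", "cy" (pixels), "D" ([k1, k2, p1, p2, k3] as OpenCV has them; the pictures are not rectified), "pose" (4x4, takes a point from camera to world coordinates); the wrist camera has in their place "hand_eye" (4x4, takes a point from camera to tool coordinates, whose origin is the TCP and whose axes are the flange's). Camera axes: x right, y up, looking along -z (the intrinsics and any distortion apply to the point x, -y, -z); pixel columns grow to the right and rows downward; lengths in mm; the calibration is good to about 2 mm. A picture is of the moment at which its call begins: read the wrist's pose just before it. There is no depth.
- r.sign_off(): hands the job in, once; it reports no verdict.
Trained networks look in the newest picture that a camera, given by its name, has taken for a name from the list of things; names that differ only in an ending like _2 or _b are one class to them, and where a whole thing is asked for, a point or a joint stands for the part that bears it (a point fixed in the world has none). Each returns a list of dicts, best first, with "score" (0 to 1); they miss things now and then, are a little off and sometimes report something else, mostly with a low value. They report only what shows in the picture. A call takes as long as a camera call. They do not tell look-alikes from the thing itself.
- r.outline_of(thing, camera): "mask" (420x560 bool, what is visible of it) and "at" ([column, row] in pixels, amid what is visible of it).
- r.spot_point(thing, camera): "at" ([column, row] in pixels: a listed point, or the origin of a listed thing).
The state is a dict: "clock": time; "qpos": joint angles; "qvel": joint speeds; "joint_efforts": joint torques, N m; "eef_pos": TCP position; "tcp_rot": TCP orientation; "contact_force": force on the tool from outside, world axes, zero at the start; "wrist_torque": the same for the moment, N m; "opening": opening from 0.0 (shut) to 1.0 (fully open).
Only numpy, scipy, OpenCV 4.12 (cv2) and the standard library are available. Lean on these libraries where they do the work, as an engineer would, in place of code of your own. Each camera call takes 0.05 s, during which the arm holds its last target.

## Working session

There is one attempt and no reset: what is moved stays moved. The work goes in short steps, Python scripts to look and compute and a tool call to move; the robot and the scene stay as the last step left them, time stands still between calls to the robot, and variables do not carry over. Pictures are saved under pics/ and viewed, and the job is handed in when it is done.

Besides the shell and the picture viewer there is one more tool, called after "Emit:" as name([rows], argument=value, ...), one row to a line, values as JSON. drive_tool: Moves the arm, as the interface text tells. Its arguments: {"type":"object","properties":{"moves":{"type":"array"},"grip_force":{"type":"number"}},"required":["moves"]}

```bash
mkdir -p pics
python3 - <<'E'
from rig import r
import cv2, numpy as np
print(r.sense())
for c in ["scene","side","wrist"]:
    f=r.grab_frame(c)
    cv2.imwrite(f"pics/{c}0.png",f["color"][:,:,::-1])
    print(c,f["fx"],f["fy"],f["cx"],f["cy"],f["D"],np.round(f.get("pose",f.get("hand_eye")),4).tolist())
    for t in ["big_wing","small_wing"]:
        print(t,[(np.round(d["at"],1),round(d["score"],2)) for d in r.spot_point(t,c)], [(np.round(d["at"],1),round(d["score"],2),int(d["mask"].sum())) for d in r.outline_of(t,c)])
print(r.sense()["clock"])
E
```

```text
{'clock': 0.0, 'qpos': array([-2.37187606e-03,  3.53628708e-01,  1.63417034e+00,  1.67960237e-05,
        1.15520517e+00, -2.40761038e-03]), 'qvel': array([ 0.00016022, -0.00180011,  0.00142951, -0.00063153, -0.00136368,
        0.0005212 ]), 'joint_efforts': array([-2.03471049e-03, -6.05236173e+01, -3.42063046e+01, -2.62302356e-04,
        9.48130677e-03,  3.61521288e-06]), 'eef_pos': array([6.24501693e+02, 2.40268777e-02, 2.30558337e+02]), 'tcp_rot': array([-3.14018113e+00, -1.87551733e-05,  1.57082526e+00]), 'contact_force': array([ 0.61665121, -0.73935888, -0.28567378]), 'wrist_torque': array([ 0.0136102 ,  0.00997739, -0.01191338]), 'opening': 1.0007405477815956}
scene 501.15561042205024 501.15561042205024 277.809532375086 203.47711990713358 [0.0637623 0.        0.        0.        0.       ] [[-0.3534, -0.5624, 0.7475, 1531.7864], [0.9354, -0.2224, 0.2749, 227.9389], [0.0117, 0.7964, 0.6047, 1016.5105], [0.0, 0.0, 0.0, 1.0]]
big_wing [(array([386.4, 246.7]), 0.53)] [(array([384.9, 249.9]), 0.54, 231)]
small_wing [(array([152.5, 168.1]), 0.64), (array([263. , 209.7]), 0.58), (ar
[... 235 characters left out ...]
] [[-0.9094, 0.254, -0.3294, -111.8758], [-0.4159, -0.5489, 0.7251, 925.736], [0.0034, 0.7964, 0.6048, 1028.5727], [0.0, 0.0, 0.0, 1.0]]
big_wing [(array([185. , 275.2]), 0.85)] [(array([186.4, 275.7]), 0.88, 363), (array([262.2, 203.7]), 0.32, 250)]
small_wing [(array([258.7, 200.4]), 0.76)] [(array([260.5, 201.9]), 0.77, 249)]
wrist 319.8212217081882 319.8212217081882 280.7072905879627 202.04027165660523 [-0.04337344  0.          0.          0.          0.        ] [[-0.0, 0.9585, 0.285, 72.7443], [1.0, -0.0002, 0.0007, 0.0177], [0.0007, 0.285, -0.9585, -142.9659], [0.0, 0.0, 0.0, 1.0]]
big_wing [] [(array([120.5,  13.8]), 0.96, 1955)]
small_wing [] [(array([112.6, 386.9]), 0.5, 197)]
0.75
```

View pics/scene0.png

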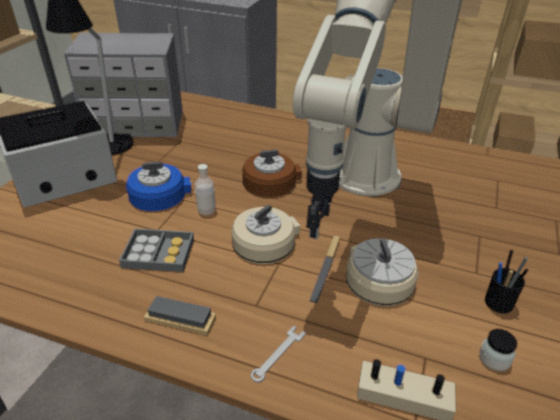

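View pics/side0.png

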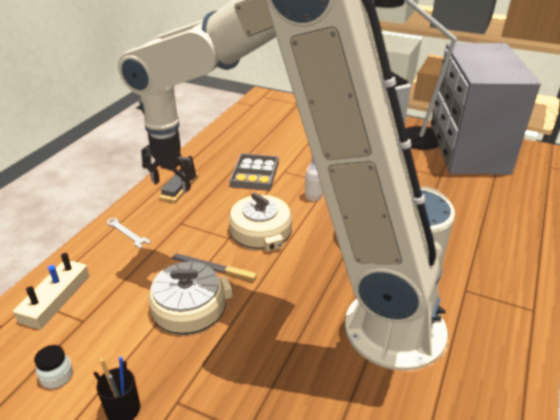

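View pics/wrist0.png

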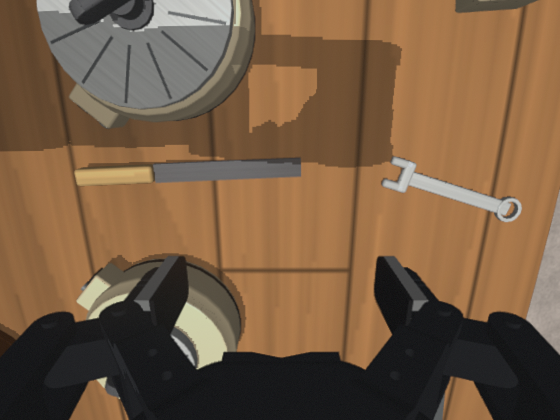

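The candidates in the scene image are:
- Cream housing with the large disc at (386,247), the target.
- Cream housing with the small disc at (263,210).
- Blue look-alike at (152,168).
- Brown look-alike at (270,154).

In the side image the large disc is at (185,275) and the small one at (260,201). Next I'll triangulate the target and check it in a crop.

```bash
cat > h.py <<'E'
import numpy as np, cv2
from scipy.spatial.transform import Rotation as Ro
def K(f): return np.array([[f["fx"],0,f["cx"]],[0,f["fy"],f["cy"]],[0,0,1.]])
def ray(f,px,T):
    u=cv2.undistortPoints(np.array([[px]],float),K(f),np.array(f["D"],float))[0,0]
    d=T[:3,:3]@np.array([u[0],-u[1],-1]); return T[:3,3],d/np.linalg.norm(d)
def atz(f,px,T,z):
    o,d=ray(f,px,T); return o+d*(z-o[2])/d[2]
def tri(rs):
    A=sum(np.eye(3)-np.outer(d,d) for o,d in rs);b=sum((np.eye(3)-np.outer(d,d))@o for o,d in rs)
    return np.linalg.solve(A,b)
def proj(f,P,T):
    c=(np.asarray(P,float)-T[:3,3])@T[:3,:3]; c=c*[1,-1,-1]
    return cv2.projectPoints(c.reshape(-1,1,3),np.zeros(3),np.zeros(3),K(f),np.array(f["D"],float))[0][:,0]
def wristT(f,s):
    T=np.eye(4);T[:3,:3]=Ro.from_euler("xyz",s["tcp_rot"]).as_matrix();T[:3,3]=s["eef_pos"];return T@f["hand_eye"]
E
python3 - <<'E'
from rig import r
from h import *
fs=r.grab_frame("scene"); fd=r.grab_frame("side")
a=ray(fs,(386.4,246.7),fs["pose"]);b=ray(fd,(185,275.2),fd["pose"])
print(tri([a,b]),atz(fs,(386.4,246.7),fs["pose"],116),atz(fd,(185,275.2),fd["pose"],116))
print(atz(fs,(263,209.7),fs["pose"],116),atz(fd,(258.7,200.4),fd["pose"],116))
x=fs["color"][200:310,330:440];y=fd["color"][230:340,130:240]
cv2.imwrite("pics/c1.png",np.hstack([cv2.resize(i,(390,390),interpolation=2) for i in (x,y)])[:,:,::-1])
E
```

```text
[495.70937054 158.35541808 118.46279171] [490.34475961 155.68976382 116.        ] [497.45114601 159.76297471 116.        ]
[ 462.51009978 -211.09798764  116.        ] [ 474.03945066 -195.19659968  116.        ]
```

View pics/c1.png

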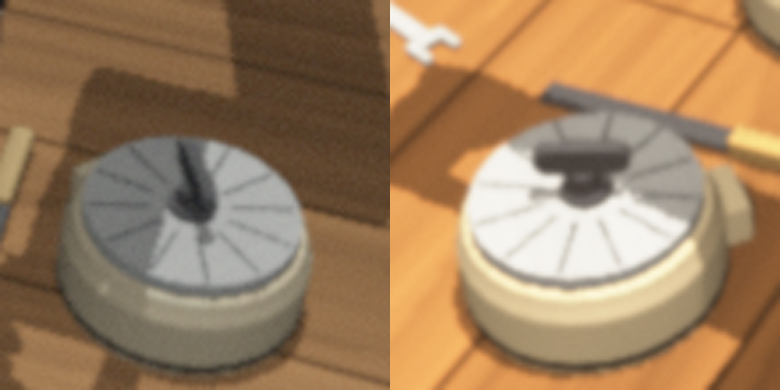

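The crop confirms it: large steel disc on a cream housing, with the dark wing near (494,157) in world coordinates. I'll move so the wrist camera can see it.

Emit:
drive_tool([
  [0, [3.2, -4.3, -0.7], 0],
  [0, [6.4, -8.7, -1.4], 0],
  [0, [9.5, -13, -2], 0],
  [0, [9.5, -13, -2], 0],
  [0, [9.5, -13, -2], 0],
])

```text
clock: 1.48
eef_pos: [495.6, 95.1, 251.7]
tcp_rot: [3.14, 0.0, 1.571]
contact_force: [-0.4, -0.6, -0.9]
opening: 1.0
```

Run:
```python
from rig import r
from h import *
s=r.sense(); f=r.grab_frame("wrist"); T=wristT(f,s)
print(s["clock"],s["eef_pos"],s["tcp_rot"])
cv2.imwrite("pics/w1.png",f["color"][:,:,::-1])
for d in r.spot_point("big_wing","wrist"): print("spot",d["at"],d["score"],atz(f,d["at"],T,116))
for d in r.outline_of("big_wing","wrist"):
    m=d["mask"]; print("mask",d["at"],d["score"],m.sum(),atz(f,d["at"],T,116))
    c=max(cv2.findContours(m.astype(np.uint8),0,1)[0],key=cv2.contourArea)
    rc=cv2.minAreaRect(c);print(rc)
    for p in cv2.boxPoints(rc): print(atz(f,p,T,128))
np.save("m.npy",m)
```

```text
1.475 [495.55684646  95.05438261 251.70142226] [3.14025185e+00 3.85981046e-05 1.57148773e+00]
spot [292.2, 128.0] 0.8 [505.3219415  150.78947547 116.        ]
mask [293.1, 123.7] 0.58 1954 [506.05012002 154.3724769  116.        ]
((288.2500305175781, 122.24998474121094), (40.305084228515625, 79.19595336914062), 45.0)
[467.01544851 145.08462551 128.        ]
[512.22679282 188.58198852 128.        ]
[535.5357275  166.98100933 128.        ]
[490.31693218 121.44619543 128.        ]
```

View pics/w1.png

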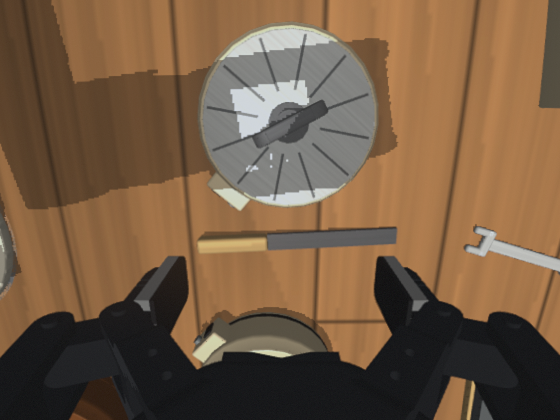

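The wrist picture shows the disc centred near (289,115). The wing runs from about (256,140) to (326,107). I'll refine it with model overlays in all three views.

```bash
cat > ov.py <<'E'
from rig import r
from h import *
import sys
cx,cy,yaw=map(float,sys.argv[1:4]); out=sys.argv[4]
s=r.sense(); ims=[]
for n in ["wrist","scene","side"]:
    f=r.grab_frame(n); T=wristT(f,s) if n=="wrist" else f["pose"]
    k=4; im=cv2.resize(f["color"],None,fx=k,fy=k,interpolation=cv2.INTER_CUBIC)[:,:,::-1].copy()
    t=np.linspace(0,2*np.pi,90)
    def dr(P,col):
        q=proj(f,P,T); cv2.polylines(im,[np.int32((q+.5)*k-.5)],True,col,1); return q
    for R,z,c in [(82,84,(0,0,255)),(19,90,(0,255,255))]:
        dr(np.c_[cx+R*np.cos(t),cy+R*np.sin(t),0*t+z],c)
    a=np.deg2rad(yaw);u=np.array([np.cos(a),np.sin(a)]);v=np.array([-u[1],u[0]])
    for z,c in [(128,(0,255,0)),(104,(255,0,255))]:
        w=[[*(np.array([cx,cy])+i*34*u+j*6*v),z] for i,j in [(1,1),(1,-1),(-1,-1),(-1,1)]]
        dr(w,c)
    p=proj(f,[[cx,cy,116]],T)[0]; h=100 if n=="wrist" else 48
    x0,y0=[int(max(0,q-h)*k) for q in p]
    ims.append(cv2.resize(im[y0:y0+2*h*k,x0:x0+2*h*k],(400,400) if n=="wrist" else (390,390)))
    if n=="wrist": cv2.imwrite(out+"w.png",cv2.resize(im[y0:y0+2*h*k,x0:x0+2*h*k],(590,590)))
cv2.imwrite(out+"s.png",np.hstack(ims[1:]))
E
python3 ov.py 500 156 -25 pics/o1
python3 - <<'E'
from rig import r
print(r.sense()["clock"])
E
```

```text
1.775
```

View pics/o1w.png

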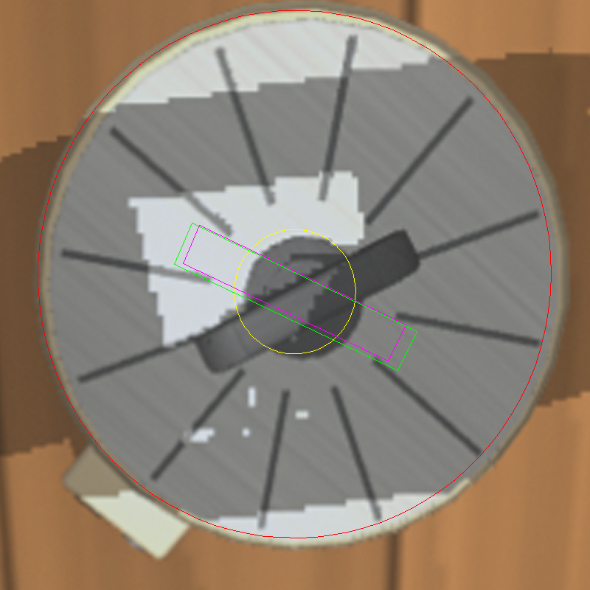

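View pics/o1s.png

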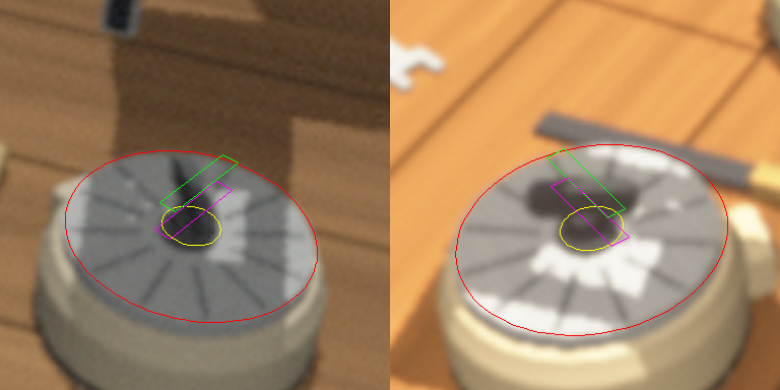

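```bash
python3 ov.py 502 156 25 pics/o2
```

```text
(no output)
```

View pics/o2w.png

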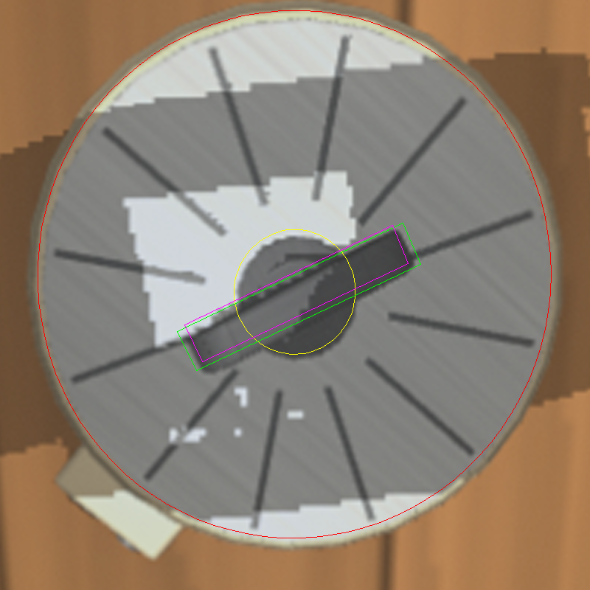

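View pics/o2s.png

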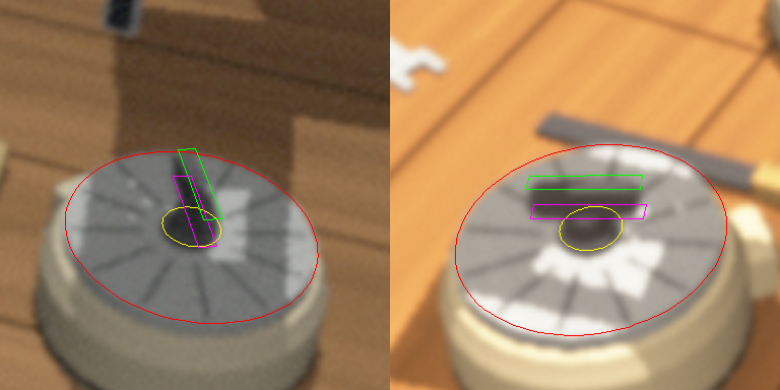

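The overlay fits the disc and wing at about (503,156.5) with the wing at 27° from x. That means turning the tool −117°, since loosening is then positive about tool z. I'll pre-align above the nut first.

Emit:
drive_tool([
  [0, [1.5, 0.2, 1], -10],
  [0, [3, 0.4, 2], -20],
  [0, [4.5, 0.6, 3], -30],
  [0, [6.1, 0.75, 4], -40],
  [0, [6.1, 0.75, 5], -50],
  [0, [6.1, 0.75, 6], -60],
  [0, [6.1, 0.75, 7], -70],
  [0, [6.1, 0.75, 7], -80],
  [0, [6.1, 0.75, 7], -90],
  [0, [6.1, 0.75, 7], -100],
  [0, [6.1, 0.75, 7], -109],
  [0, [6.1, 0.75, 7], -117],
])

```text
clock: 3.42
eef_pos: [502.8, 155.7, 181.0]
tcp_rot: [3.142, -0.0, -2.666]
contact_force: [0.7, -0.1, 0.1]
opening: 1.002
```

```bash
python3 ov.py 503 156.5 27 pics/o3;  python3 - <<'E'
from rig import r
from h import *
s=r.sense(); print(s["clock"],s["eef_pos"],s["tcp_rot"],s["qpos"],Ro.from_euler("xyz",s["tcp_rot"]).as_matrix().round(3))
f=r.grab_frame("wrist");cv2.imwrite("pics/w3.png",f["color"][:,:,::-1])
E
```

```text
3.575 [502.76101257 155.65059029 181.01356358] [ 3.14148971e+00 -4.47559388e-04 -2.67341873e+00] [ 2.97366450e-01  2.57860449e-01  1.89236586e+00  3.03139435e-05
  9.91824889e-01 -1.74162037e+00] [[-0.892 -0.451 -0.   ]
 [-0.451  0.892 -0.   ]
 [ 0.     0.    -1.   ]]
```

View pics/o3w.png

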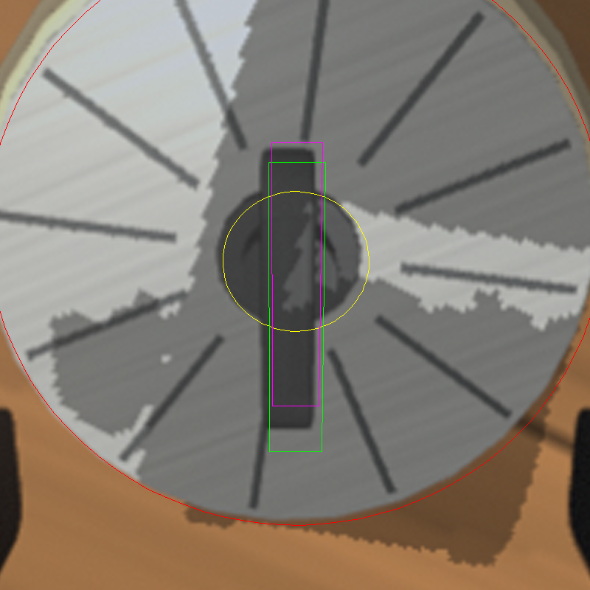

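View pics/w3.png

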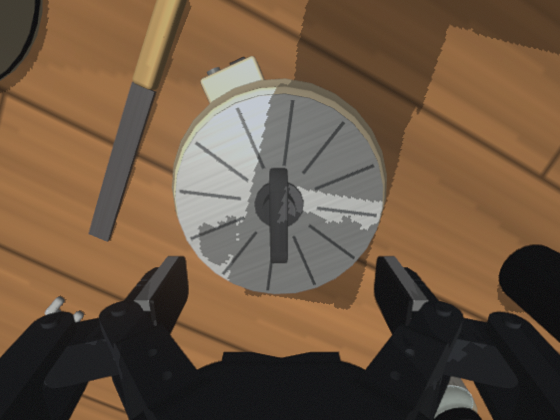

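In the close view the wing is upright in the image at column about 278, so the angle is right. It sits about 1 mm from the tool axis, and I'll correct that. The tip height should be about z=109, above the neck (106) and below the wing top (128). I'll descend first, then close.

Emit:
drive_tool([
  [0, [0.08, -0.08, 3], 0],
  [0, [0.08, -0.08, 5.5], 0],
  [0, [0.08, -0.08, 7.2], 0],
  [0, [0.08, -0.08, 7.2], 0],
  [0, [0.08, -0.08, 7.2], 0],
], grip_force=30)

```text
clock: 4.25
eef_pos: [502.9, 154.8, 109.7]
tcp_rot: [-3.142, 0.001, -2.675]
contact_force: [0.4, -0.2, -0.1]
opening: 1.002
```

Run:
```python
from rig import r
from h import *
s=r.sense(); print(s["clock"],s["eef_pos"],s["tcp_rot"],s["contact_force"])
f=r.grab_frame("wrist");cv2.imwrite("pics/w4.png",f["color"][:,:,::-1])
```

```text
4.25 [502.94617056 154.76768381 109.70113051] [-3.14152599e+00  5.07863210e-04 -2.67482566e+00] [ 0.35028107 -0.23236311 -0.12480882]
```

View pics/w4.png

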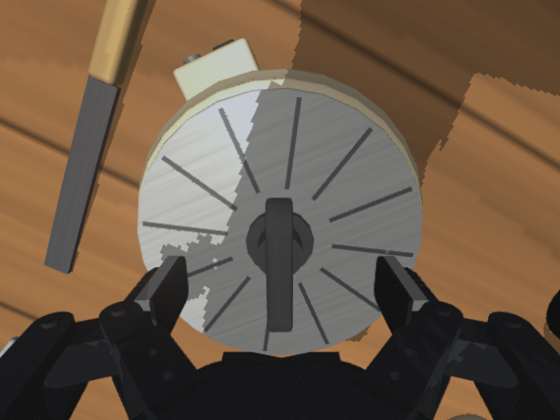

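The wing is centred between the pads at column 280, with the pads at about 172 and 390. Closing now.

Emit:
drive_tool([
  [0.5, [0, 0, 0], 0],
  [0.8, [0, 0, 0], 0],
  [1, [0, 0, 0], 0],
  [1, [0, 0, 0], 0],
  [1, [0, 0, 0], 0],
  [1, [0, 0, 0], 0],
  [1, [0, 0, 0], 0],
  [1, [0, 0, 0], 0],
], grip_force=30)

```text
clock: 5.3
eef_pos: [503.4, 154.4, 110.1]
tcp_rot: [-3.141, 0.001, -2.674]
contact_force: [0.7, -5.0, 3.3]
opening: 0.13
```

Run:
```python
from rig import r
from h import *
s=r.sense(); print(s["clock"],s["eef_pos"],s["tcp_rot"],s["contact_force"],s["wrist_torque"],s["opening"])
f=r.grab_frame("wrist");cv2.imwrite("pics/w5.png",f["color"][:,:,::-1])
```

```text
5.3 [503.35038564 154.37027391 110.10808149] [-3.14063866e+00  1.13681851e-03 -2.67436599e+00] [ 0.72965583 -5.03472728  3.33097612] [-0.82116447 -0.16028465  0.07648937] 0.1298886539661093
```

View pics/w5.png

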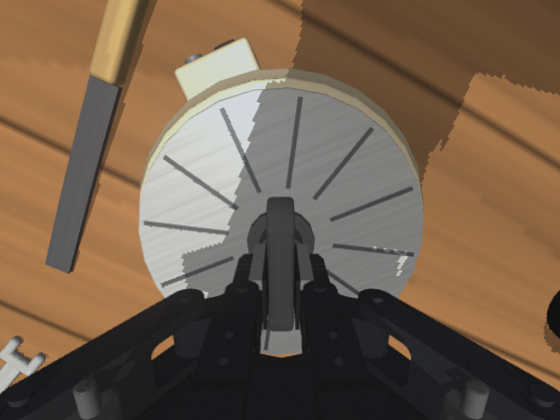

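The pads hold the wing: opening 0.13 is about 11 mm, against a 12 mm wing. Now I turn clockwise seen from above, which is positive about the downward tool z, a little at first.

Emit:
drive_tool([
  [1, [0, 0, 0], 8],
  [1, [0, 0, 0], 16],
  [1, [0, 0, 0], 24],
  [1, [0, 0, 0], 24],
])

```text
clock: 5.85
eef_pos: [503.4, 154.2, 110.1]
tcp_rot: [-3.141, 0.001, -3.092]
contact_force: [1.1, -4.2, 2.3]
opening: 0.128
```

Run:
```python
from rig import r
from h import *
s=r.sense(); print(s["clock"],s["eef_pos"],s["tcp_rot"],s["contact_force"],s["wrist_torque"],s["opening"])
f=r.grab_frame("wrist");cv2.imwrite("pics/w6.png",f["color"][:,:,::-1])
```

```text
5.85 [503.39953843 154.16893772 110.11057738] [-3.14093650e+00  1.44795120e-03 -3.09247906e+00] [ 1.12225929 -4.15325965  2.30035935] [-0.64263528 -0.08356981 -0.14043948] 0.12754664552397915
```

View pics/w6.png

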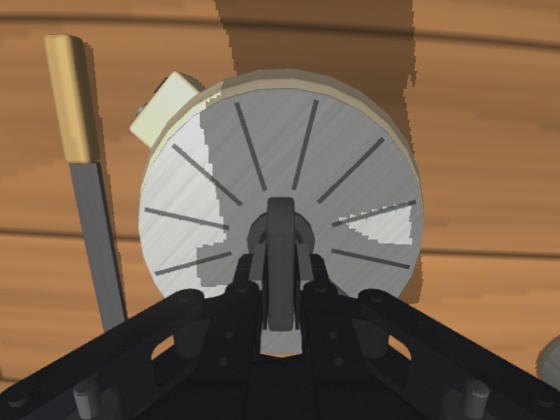

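The wing stays aligned with the pads and the disc has rotated in view, so the nut is following clockwise. The forces are low. I'll turn another 76°.

Emit:
drive_tool([
  [1, [0, 0, 0], 9],
  [1, [0, 0, 0], 18],
  [1, [0, 0, 0], 27],
  [1, [0, 0, 0], 36],
  [1, [0, 0, 0], 45],
  [1, [0, 0, 0], 54],
  [1, [0, 0, 0], 63],
  [1, [0, 0, 0], 70],
  [1, [0, 0, 0], 76],
  [1, [0, 0, 0], 76],
])

```text
clock: 7.15
eef_pos: [503.2, 153.7, 110.1]
tcp_rot: [3.141, 0.002, 1.868]
contact_force: [0.8, -5.5, 3.5]
opening: 0.129
```

Run:
```python
from rig import r
from h import *
s=r.sense(); print(s["clock"],s["eef_pos"],s["tcp_rot"],s["contact_force"],s["wrist_torque"],s["opening"])
f=r.grab_frame("wrist");cv2.imwrite("pics/w7.png",f["color"][:,:,::-1])
```

```text
7.15 [503.17360319 153.73112499 110.12098743] [3.14099418e+00 1.51135905e-03 1.86821690e+00] [ 0.81852465 -5.45809554  3.51011819] [-0.96725014  0.01355605 -0.13786967] 0.1291343137573555
```

View pics/w7.png

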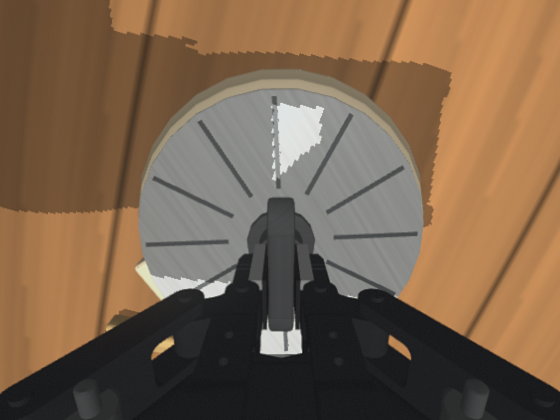

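The wing has turned with the tool, about 100°. Now I open, then lift straight up.

Emit:
drive_tool([
  [0.6, [0, 0, 0], 0],
  [0, [0, 0, 0], 0],
  [0, [0, 0, 0], 0],
  [0, [0, 0, 0], 0],
  [0, [0, 0, 0], 0],
  [0, [0, 0, 0], 0],
  [0, [0, 0, -3], 0],
  [0, [0, 0, -7], 0],
  [0, [0, 0, -12], 0],
  [0, [0, 0, -14], 0],
  [0, [0, 0, -14], 0],
  [0, [0, 0, -14], 0],
])

```text
clock: 8.7
eef_pos: [502.4, 153.7, 248.9]
tcp_rot: [-3.141, 0.001, 1.869]
contact_force: [-0.0, 0.4, -0.3]
opening: 0.996
```

```bash
python3 - <<'E'
from rig import r
from h import *
s=r.sense(); print(s["clock"],s["eef_pos"],s["contact_force"],s["opening"])
E
python3 ov.py 503 154.5 -73 pics/o8
```

```text
8.7 [502.37431709 153.71454491 248.91837621] [-0.02084937  0.43816226 -0.31183444] 0.9962548611958115
```

View pics/o8w.png

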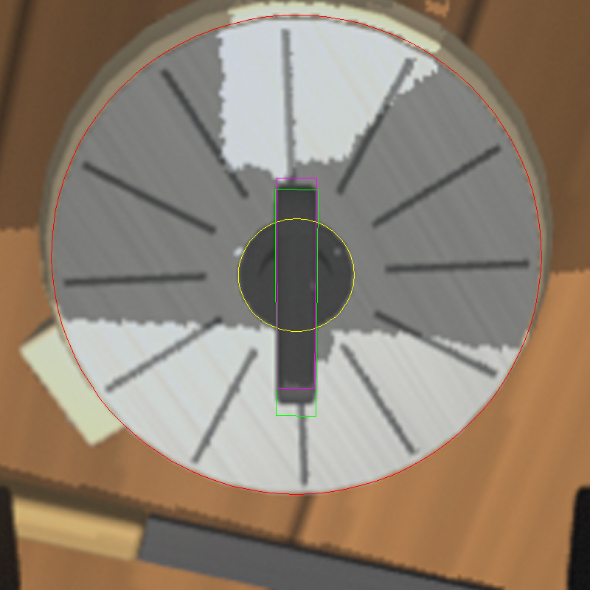

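View pics/o8s.png

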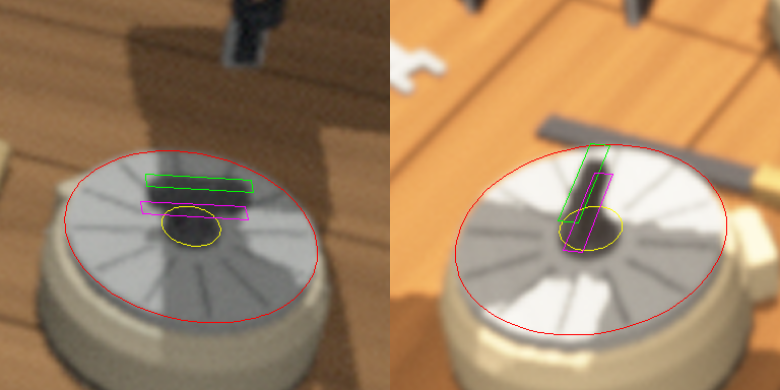

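The wing now lies at −73°, against +27° before, and the overlays agree with that in all three views. The gripper is open and clear, so I'm handing in.

Run:
```python
from rig import r
print(r.sign_off())
```

```text
the job is handed in; nothing more can be done
None
```

I loosened the large disc's winged nut (steel disc on the cream housing) by about 100° clockwise seen from above, which is loosening on its left-hand thread. Then I let go, lifted straight up, and handed the job in at about 9 s of the 29 s limit.

- **Nut angle:** the wing went from about +27° to about −73° from the x axis. The model overlay in the wrist picture matches that, and the scene and side views agree.
- **Letting go:** in the last reading the gripper was open, its tips about 120 mm above the wing, with a contact force of about 0.5 N. Every reading I took while gripping and turning was under about 7 N.
- **Small disc:** I never approached its nut or the blue and brown look-alikes. I did not measure its angle again afterwards.
- **Disagreements:** the first position from the scene and side cameras was up to about 10 mm off the wrist view. I used the wrist view, and the grasp confirmed it. The overlay wing is about 2–3 mm longer than the one in the pictures.

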